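# Lock the blade box

## Task

The steel blade box is shut but not yet locked. Fold its hasp strap down flat over the lock, then swing the lock's open shackle round and press it down, so that its short leg goes through the opening in the strap into the lock, until the hidden catch clicks and the shackle stays down by itself when you let go. Feel for the click and stop there, for a push of much over 25 N spoils the lock; leave the paint pot and the roll of tape where they are.

Things in the scene. Friction and masses are not known exactly. Their poses are not given: they have to be found in the camera images.
- blade_box: grey steel box, fixed to the worktop, with a brass lock block 36 (x) x 72 (y) x 62 mm high on its front. Origin on the worktop under the lock block's centre; x points back from lock to box, y along the lock, z up. The box's lid (top at z = 60 mm) spans x = 21 to 134 mm, y = -97 to 97 mm. Offsets 'in the box frame' below refer to this
- toe_hole (a point): centre of the mouth of the toe hole, in the lock's top face at (0, -22, 62) mm in the box frame; 11.6 mm wide; axes as the box. In it are a hidden spring pawl and below it a hard stop, whose depth differs from start to start and cannot be seen: the click comes with the toe's tip 11.6 to 21.6 mm below the mouth, the hard stop 1.8 mm after the click
- heel_hole (a point): centre of the mouth of the heel hole, at (0, 22, 62) mm in the box frame; 11 mm wide. The shackle's long leg always stands in it, on a spring plunger that lifts the shackle with 4 N (up) to 8 N (down): a shackle that has not clicked pops up when let go
- hasp (a joint): angle of the hasp strap (rad): 0 flat on the lock's top, 1.57 upright, at most 2.3, leaning back over the lid; starts at 1.35 to 1.95. A stiff hinge (0.03 N m) keeps it where it is left. The strap is a steel plate 46 mm long from hinge to free edge, 36 mm wide, 3 mm thick, with an 18 mm square opening that lies round the toe hole when it is flat
- hasp_hinge (a point): middle of the strap's hinge line, at (22, -24.5, 63.5) mm in the box frame; the hinge line runs along the box's y
- hasp_edge (a point): middle of the strap's free rolled edge (4 mm thick), 46 mm from the hinge line
- shackle_bar (a point): middle of the straight top bar (16 mm long, the place to grip) of the loose U-shaped shackle of 10 mm round steel bar with a black rubber sleeve on its bow, 0.15 kg, legs 44 mm apart. z up along the legs, y from toe leg to heel leg, x across the bar. At the start the bar is about 61 mm above the lock's top and swung 0.85 to 1.35 rad about the heel leg, the toe out in front; its y must end parallel to the box's y
- shackle_toe (a point): tip of the shackle's short toe leg, 53 mm below the bar's centre line, tapered over 4 mm from 3 to 10 mm wide; at the start about 7 mm above the level of the lock's top. Locked, it is 11 to 24 mm below the mouth. Pressing takes 3 to 6 N, rises to a peak of 8 to 18 N at the pawl, falls by several newtons at the click and then climbs steeply at the stop
- shackle_heel (a point): lower end of the shackle's long heel leg, on its axis, 86 mm below the bar's centre line
- paint_pot: paint pot with a screw lid, 52 mm wide, 52 mm high, standing on the worktop beside the lock (at its -y side); origin at the centre of its underside; not to be moved
- tape: roll of masking tape, 71 mm wide, 24 mm high, lying on the lid of the box, on its +y half; origin at the centre of its underside; not to be moved

How it is judged:
By the outcome, as a careful person would: the job done as asked, in the order asked, and still so for the second after the job is handed in, with the robot touching nothing.
It also fails if it takes over 64 s, if anything falls off the work surface, if the arm or the gripper's body presses on something with over 40 N, if the wrist force passes 120 N, or if a joint passes its speed limit or range.

## Robot

A 6-joint arm with a two-finger parallel gripper is mounted at the origin on a cart in front of the work surface, level with it; the furniture and walls round the work are solid. World frame = base frame: x ahead of the robot, y to its left, z up, the work surface at z = 0. Lengths are in mm, angles in rad, forces in N, time in s.
With the tool pointing down it reaches from about 350 to 875 mm from the base axis. Payload 4.2 kg.
Tool frame: the origin (TCP) lies midway between the tips of the shut fingers; the grasp point (between the pads) lies 19 mm behind it; z points along the fingers, y is the line along which they close (so a half turn about z gives the same grasp; the last joint's range is limited). The gripper opens to 87 mm and grips with 3 to 60 N. Pads are 19 mm wide; open, the fingers measure 117 mm over their backs; the gripper's body (75 mm by 190 mm) begins 51 mm behind the grasp point.
Start: joints at [1.402, 0.385, 0.008, 0, -1.194, -0.259], TCP at [259.26, 568.668, 222.55] pointing down, gripper open.
Joint ranges: [-3.14, 3.14], [-1.21, 2.06], [-1.07, 1.41], [-3.16, 2.05], [-2.99, -0.16], [-3.1, 3.1]. Speed limits (rad/s): [2.79, 2.79, 3.14, 3.14, 3.14, 3.14].

## Interface

Orientations are given as [roll, pitch, yaw] about the fixed x, y, z axes, in that order (R = Rz(yaw) Ry(pitch) Rx(roll)).
In Python, from workcell import manip gives the robot as it stands.
- The arm moves only by the shell command python3 -m creep 'ROWS' [FORCE]. ROWS is JSON, a list of rows, each an object with "jaw": the opening in per cent of the stroke, from 0 (shut) to 100 (fully open); "slide": the shift along the tool's x, y, z in m, a list of three; "yaw": the turn about the tool's z in degrees. A call has 1 to 20 rows; each row is the pose to reach, as a shift and turn from the pose commanded when the call began, along the tool's axes at that moment; what a row does not reach only later rows make up. A row lasts 1/10 s, in which the tool goes at most 50 mm and 8.59 degrees, less where a joint would pass 70% of its speed; a pose out of reach is approached as far as the arm can. A call with a gripper value outside its range is refused whole. The fingers move at their own pace and stop on an object; FORCE is the grip in N (left out, the last holds). Time passes only in rows, so rows that repeat a pose let the fingers close. It gives the time, the measured TCP pose, the force, the opening and the grip force at its end, in the units of the state.
- manip.read_state(): the state, without advancing time (a new reading comes with each control period).
- manip.snapshot(name): name is "scene" or "side" or "wrist"; returns the picture (400x640x3 uint8, red, green, blue); there is no depth.
- manip.get_calibration(name): a dict with "fovy" (degrees; the focal length in pixels is half the picture's height over the tangent of half this angle, whatever the lens; pixels are square), "cx", "cy" (the principal point, pixels), "D" ([k1, k2, p1, p2, k3] as OpenCV has them; the pictures are not rectified), "camera_from_world" (4x4, takes a point from world to camera coordinates). Camera axes: x right, y up, looking along -z (the intrinsics and any distortion apply to the point x, -y, -z); pixel columns grow to the right and rows downward; lengths in mm; the calibration is good to about 2 mm. A picture is of the moment at which its call begins: read the wrist's pose just before it. get_calibration takes no time and is no camera call; for the wrist camera it gives the pose at the moment of the call.
- manip.sign_off(): hands the job in; it is judged then, once.
Trained networks look in the newest picture that a camera, given by its name, has taken for a name from the list of things; names that differ only in an ending like _2 or _b are one class to them, and where a whole thing is asked for, a point or a joint stands for the part that bears it (a point fixed in the world has none). Each returns a list of dicts, best first, with "score" (0 to 1); they miss things now and then, are a little off and sometimes report something else, mostly with a low value. They report only what shows in the picture. A call takes as long as a camera call.
- manip.trace(camera, target): "mask" (400x640 bool, what is visible of it) and "centre" ([row, column] in pixels, amid what is visible of it).
The state is a dict: "time_s": time; "joint_positions": joint angles; "joint_velocities": joint speeds; "effort": joint torques, N m; "eef_pos": TCP position; "ee_rot": TCP orientation; "contact_force": force on the tool from outside, world axes, zero at the start; "moment": the same for the moment, N m; "finger_gap": finger opening in mm; "gripper_force": force on a finger pad.
Only numpy, scipy, OpenCV 4.12 (cv2) and the standard library are available. Lean on these libraries where they do the work, as an engineer would, in place of code of your own. Each camera call takes 0.05 s, during which the arm holds its last target. There are 200 camera calls.

## Working session

There is one attempt and no reset: what is moved stays moved. The work goes in short steps, Python scripts to look and compute and a shell command to move; the robot and the scene stay as the last step left them, time stands still between calls to the robot, and variables do not carry over. Pictures are saved under pics/ and viewed, at most 10 in all, crops included, and the job is handed in when it is done.

```bash
mkdir -p pics; ls; cat > h.py <<'E'
import numpy as np,cv2
from workcell import manip
from scipy.spatial.transform import Rotation as R
def cal(n):
    c=manip.get_calibration(n); f=200/np.tan(np.radians(c["fovy"]/2))
    K=np.array([[f,0,c["cx"]],[0,f,c["cy"]],[0,0,1.]]); T=np.diag([1,-1,-1,1.])@np.array(c["camera_from_world"])
    return K,np.array(c["D"],float),T
def proj(C,P):
    K,D,T=C; return cv2.projectPoints(np.atleast_2d(np.array(P,float)),cv2.Rodrigues(T[:3,:3])[0],T[:3,3],K,D)[0][:,0]
def ray(C,uv):
    K,D,T=C; n=cv2.undistortPoints(np.array([[uv]],float),K,D)[0,0]
    d=T[:3,:3].T@np.array([n[0],n[1],1]); return -T[:3,:3].T@T[:3,3],d/np.linalg.norm(d)
def tri(obs):
    A=np.zeros((3,3));b=np.zeros(3)
    for C,uv in obs:
        o,d=ray(C,uv);M=np.eye(3)-np.outer(d,d);A+=M;b+=M@o
    return np.linalg.solve(A,b)
def planez(C,uv,z):
    o,d=ray(C,uv);return o+d*(z-o[2])/d[2]
def snap(n,f=None):
    C=cal(n);im=manip.snapshot(n)
    if f: cv2.imwrite("pics/"+f,im[...,::-1])
    return C,im
def tool():
    s=manip.read_state(); return np.array(s["eef_pos"]),R.from_euler('xyz',s["ee_rot"]).as_matrix()
E
python3 - <<'E'
from h import *
s=manip.read_state();print(s)
for n in ["scene","side","wrist"]:
    C,im=snap(n,n+"0.png");print(n,(-C[2][:3,:3].T@C[2][:3,3]).round(),C[0][0,0].round())
    for t in ["blade_box","hasp","shackle_bar","paint_pot","tape"]:
        r=manip.trace(n,t)
        print(t,[(round(x["score"],2),np.round(x["centre"]),int(x["mask"].sum())) for x in r[:2]])
E
```

```text
pics
{'time_s': 0.0, 'joint_positions': array([ 1.40159836e+00,  3.85551353e-01,  6.64309719e-03, -5.37013296e-04,
       -1.19399756e+00, -2.58631421e-01]), 'joint_velocities': array([ 0.00016862, -0.00155209, -0.00028071,  0.00013441,  0.00161374,
       -0.0003577 ]), 'effort': array([-1.73265616e-04, -3.90668392e+01,  1.87407714e+01,  4.22006384e+00,
        1.09893386e-02, -1.90036858e-04]), 'eef_pos': array([259.01610861, 568.14188893, 221.46386273]), 'ee_rot': array([ 3.13942567e+00, -5.72013862e-05, -4.28027441e-01]), 'contact_force': array([ 0.08394979, -0.5816511 , -0.25676997]), 'moment': array([-0.02687992,  0.06064909, -0.01376536]), 'gripper_force': 0.0, 'finger_gap': 86.97088937435028}
scene [-112. -396.  571.] 454.0
blade_box [(0.57, array([226., 324.]), 4936)]
hasp [(0.75, array([214., 316.]), 337)]
shackle_bar [(0.6, array([201., 280.]), 392)]
paint_pot [(0.97, array([275., 335.]), 1030), (0.68, array([186., 310.]), 617)]
tape [(0.81, array([185., 311.]), 507)]
side [ 399. -587.  688.] 439.0
blade_box [(0.81, array([235., 317.]), 4486)]
hasp [(0.56, array([212., 305.]), 101), (0.27, array([234., 314.]), 4460)]
shackle_bar [(0.87, array([184., 282.]), 340)]
paint_pot [(0.87, array([274., 268.]), 838)]
tape [(0.75, array([187., 327.]), 501), (0.5, array([233., 317.]), 4320)]
wrist [325. 538. 384.] 325.0
blade_box []
hasp []
shackle_bar []
paint_pot []
tape []
```

```bash
python3 - <<'E'
from h import *
a=cv2.imread("pics/scene0.png")[150:310,230:400];b=cv2.imread("pics/side0.png")[150:310,230:400]
m=np.hstack([a,b]);cv2.imwrite("pics/m0.png",cv2.resize(m,(782,368),interpolation=cv2.INTER_CUBIC))
Cs,Cd=cal("scene"),cal("side")
print("pot",tri([(Cs,(335,275)),(Cd,(268,274))]).round(),"tape",tri([(Cs,(310,186)),(Cd,(327,187))]).round(),"shackle",tri([(Cs,(280,201)),(Cd,(282,184))]).round())
E
```

```text
pot [ 410. -116.   39.] tape [552.  27.  97.] shackle [465.  40. 106.]
```

View pics/m0.png

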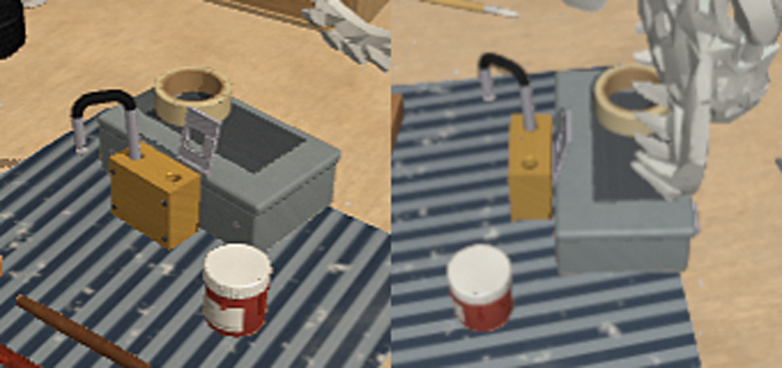

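```bash
python3 - <<'E'
from h import *
Cs,Cd=cal("scene"),cal("side"); g=lambda u,v,o=0:(u/2.3+230-o,v/2.3+150)
toe=planez(Cs,g(174,178),62);heel=planez(Cs,g(136,157),62)
toe2=planez(Cd,g(530,162,170),62);heel2=planez(Cd,g(530,130,170),62)
print(toe,heel,toe2,heel2)
p,Rt=tool();Cw=cal("wrist");c=-Cw[2][:3,:3].T@Cw[2][:3,3]
print("cam in tool",(Rt.T@(c-p)).round(),"view dir tool",(Rt.T@Cw[2][2,:3]).round(2),"img right",(Rt.T@Cw[2][0,:3]).round(2)); print(Rt.round(3))
E
```

```text
[470.76998516 -15.53770657  62.        ] [478.11396031  27.81950493  62.        ] [470.05036862 -16.01385425  62.        ] [476.59317284  21.01771376  62.        ]
cam in tool [  73.    1. -162.] view dir tool [-0.27  0.    0.96] img right [-0.  1. -0.]
[[ 0.91  -0.415 -0.   ]
 [-0.415 -0.91  -0.   ]
 [-0.     0.    -1.   ]]
```

```bash
python3 - <<'E'
from h import *
a=cv2.imread("pics/scene0.png");b=cv2.imread("pics/side0.png")
cv2.imwrite("pics/m1.png",cv2.resize(np.vstack([a[:340],b[:340]]),(560,595),interpolation=cv2.INTER_AREA))
E
```

```text
(no output)
```

View pics/m1.png

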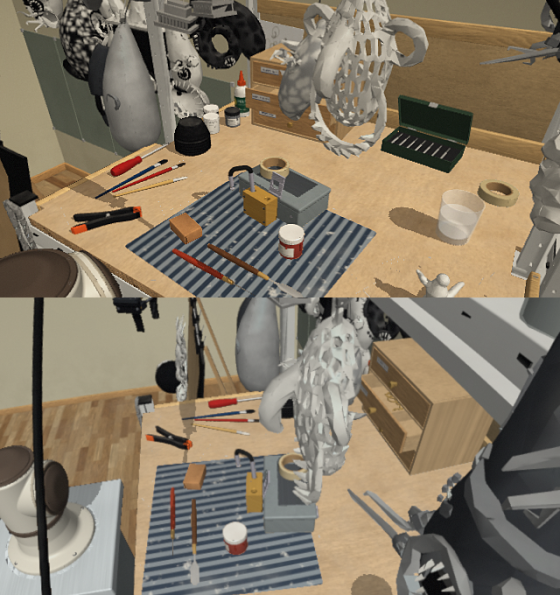

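```bash
python3 - <<'E'
from h import *
Cs,Cd=cal("scene"),cal("side")
k=640/560
for s,d in [((352,157),(312,502)),((425,45),(275,420))]:
    obs=[(Cs,(s[0]*k,s[1]*k)),(Cd,(d[0]*k,(d[1]-297.5)*k))]
    P=tri(obs);print(P.round(),[np.round(proj(C,P)[0]-u) for C,u in obs])
for d in [(312,502),(275,420),(330,320)]:
    for D in (300,450,600):
        o,v=ray(Cd,(d[0]*k,(d[1]-297.5)*k));P=o+v*D;print(P.round(),(proj(Cs,P)[0]/k).round())
E
```

```text
[ 553. -165.  174.] [array([1., 1.]), array([-0., -1.])]
[ 466. -271.  435.] [array([-2., -5.]), array([0., 7.])]
[ 467. -402.  461.] [542.  34.]
[ 500. -310.  348.] [443.  99.]
[ 534. -217.  235.] [379. 141.]
[ 448. -352.  507.] [506. -11.]
[ 473. -235.  416.] [396.  49.]
[ 497. -118.  326.] [326.  88.]
[ 495. -327.  572.] [507. -81.]
[ 544. -197.  515.] [399. -34.]
[592. -67. 457.] [330.  -4.]
```

```bash
python3 - <<'E'
from h import *
k=640/560
S=np.array([(283,110),(283,60),(310,40),(335,-60),(400,-60),(428,20),(428,55),(400,68),(385,120),(375,155),(345,157),(315,140),(300,118)])*k
D=(np.array([(262,430),(262,380),(285,360),(310,300),(330,200),(400,200),(368,380),(350,450),(318,505),(300,500),(290,440)])-[0,297.5])*k
Cs,Cd=cal("scene"),cal("side")
g=np.stack(np.meshgrid(np.arange(300,800,10),np.arange(-450,150,10),np.arange(100,560,10),indexing='ij'),-1).reshape(-1,3).astype(float)
def ins(C,poly):
    m=np.zeros((1000,1400),np.uint8);cv2.fillPoly(m,[np.int32(poly+[300,300])],1)
    uv=np.int32(np.clip(proj(C,g)+[300,300],[0,0],[1399,999]));return m[uv[:,1],uv[:,0]]>0
v=g[ins(Cs,S)&ins(Cd,D)]
for z in range(150,560,30):
    w=v[v[:,2]==z]
    if len(w):print(z,w.min(0)[:2],w.max(0)[:2], "maxy for x<520:",w[w[:,0]<520][:,1].max(initial=-999))
E
```

```text
150 [ 590. -130.] [760. 120.] maxy for x<520: -999.0
180 [ 540. -180.] [770. 130.] maxy for x<520: -999.0
210 [ 530. -200.] [770. 130.] maxy for x<520: -999.0
240 [ 520. -210.] [780. 140.] maxy for x<520: -999.0
270 [ 490. -220.] [760. 120.] maxy for x<520: -30.0
300 [ 480. -220.] [750.  90.] maxy for x<520: -30.0
330 [ 480. -230.] [720.  40.] maxy for x<520: -30.0
360 [ 470. -230.] [720.  30.] maxy for x<520: -40.0
390 [ 470. -250.] [710.  10.] maxy for x<520: -80.0
420 [ 460. -270.] [710.  10.] maxy for x<520: -120.0
450 [ 460. -270.] [700.   0.] maxy for x<520: -150.0
480 [ 460. -260.] [700. -10.] maxy for x<520: -170.0
510 [ 500. -230.] [700. -10.] maxy for x<520: -200.0
540 [ 520. -200.] [670. -40.] maxy for x<520: -999.0
```

```bash
python3 - <<'E'
from h import *
k=640/560
D=np.float32((np.array([(262,430),(262,380),(285,360),(310,300),(330,200),(400,200),(368,380),(350,450),(318,505),(300,500),(290,440)])-[0,297.5])*k)
Cs,Cd=cal("scene"),cal("side")
for p in [(347,156),(313,130),(383,120),(285,100),(285,70),(426,40),(360,60)]:
    o,d=ray(Cs,(p[0]*k,p[1]*k));r=[]
    for t in range(200,1300,10):
        P=o+d*t;u=proj(Cd,P)[0]
        if cv2.pointPolygonTest(D,(float(u[0]),float(u[1])),False)>0:r.append(P.round())
    print(p,r[:1],r[-1:])
E
# crops of the thing
python3 - <<'E'
import cv2,numpy as np
a=cv2.imread("pics/scene0.png")[0:190,300:500];b=cv2.imread("pics/side0.png")[0:245,280:440]
a=cv2.resize(a,(400,380));b=cv2.resize(b,(384,588));m=np.zeros((588,784,3),np.uint8);m[:380,:400]=a;m[:,400:]=b
cv2.imwrite("pics/m2.png",m)
E
```

```text
(347, 156) [array([ 535., -159.,  185.])] [array([ 576., -144.,  160.])]
(313, 130) [array([543., -78., 216.])] [array([688.,  -7., 137.])]
(383, 120) [array([ 515., -222.,  286.])] [array([ 559., -210.,  266.])]
(285, 100) [array([495., -38., 287.])] [array([758., 118., 163.])]
(285, 70) [array([494., -37., 344.])] [array([764., 124., 242.])]
(426, 40) [array([ 451., -278.,  440.])] [array([ 566., -253.,  413.])]
(360, 60) [array([ 475., -182.,  392.])] [array([ 637., -122.,  342.])]
```

View pics/m2.png

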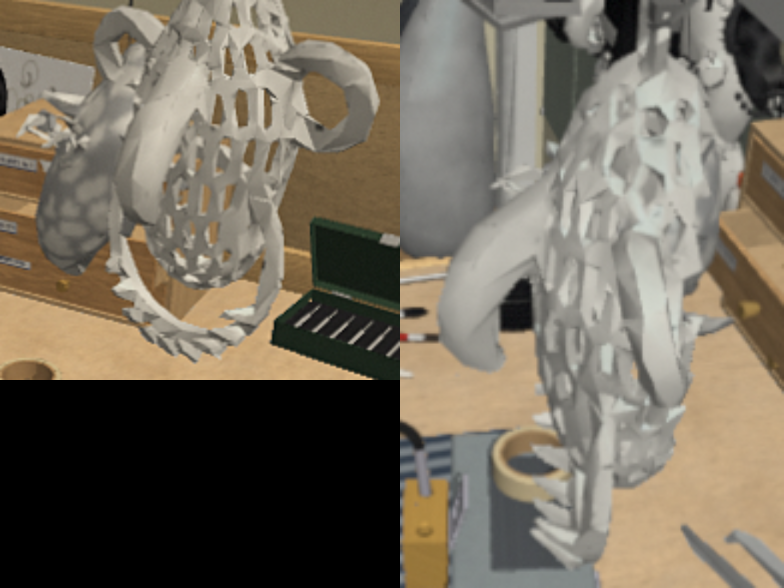

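```bash
python3 - <<'E'
from h import *
Cs,Cd=cal("scene"),cal("side")
a=lambda u,v:(u/2+300,v/2); b=lambda u,v:((u-400)/2.4+280,v/2.4)
for n,s,d in [("horn tip",(138,220),(492,365)),("horn left/low",(118,190),(450,345)),("ring bot",(215,352),(575,565)),("ring left bot teeth",(125,300),(545,420)),("right handle right",(376,100),(670,330))]:
    o=[(Cs,a(*s)),(Cd,b(*d))];P=tri(o);print(n,P.round(),[np.round(proj(C,P)[0]-u) for C,u in o])
E
```

```text
horn tip [ 504. -113.  305.] [array([1., 2.]), array([-0., -3.])]
horn left/low [ 479. -110.  330.] [array([3., 6.]), array([-1., -7.])]
ring bot [ 543. -177.  189.] [array([1., 2.]), array([-0., -2.])]
ring left bot teeth [547. -82. 216.] [array([-1., -2.]), array([0., 3.])]
right handle right [ 550. -256.  416.] [array([-2., -4.]), array([0., 5.])]
```

```bash
python3 - <<'E'
from h import *
Cs,Cd=cal("scene"),cal("side");k=640/560
for s,d in [((133,152),(258,392)),((325,60),(485,0))]:
    o=[(Cs,(s[0]*k,s[1]*k)),(Cd,(d[0]*k,(d[1]-297.5)*k))];P=tri(o);print(P.round(),[np.round(proj(C,P)[0]-u) for C,u in o])
E
```

```text
[578. 556. -56.] [array([1., 1.]), array([-0., -1.])]
[ 496. -221.  561.] [array([ 100., -150.]), array([-218.,  328.])]
```

```bash
python3 -m creep '[{"jaw":100,"slide":[0.1,0.1,-0.01],"yaw":-30},{"jaw":100,"slide":[0.1,0.1,-0.01],"yaw":-30},{"jaw":100,"slide":[0.1,0.1,-0.01],"yaw":-30},{"jaw":100,"slide":[0.41,0.415,-0.01],"yaw":-105},{"jaw":100,"slide":[0.41,0.415,-0.01],"yaw":-105},{"jaw":100,"slide":[0.41,0.415,-0.01],"yaw":-105},{"jaw":100,"slide":[0.41,0.415,-0.01],"yaw":-105},{"jaw":100,"slide":[0.41,0.415,-0.01],"yaw":-105},{"jaw":100,"slide":[0.41,0.415,-0.01],"yaw":-105},{"jaw":100,"slide":[0.41,0.415,-0.01],"yaw":-105},{"jaw":100,"slide":[0.41,0.415,-0.01],"yaw":-105},{"jaw":100,"slide":[0.41,0.415,-0.01],"yaw":-105},{"jaw":100,"slide":[0.41,0.415,-0.01],"yaw":-105},{"jaw":100,"slide":[0.41,0.415,-0.01],"yaw":-105},{"jaw":100,"slide":[0.41,0.415,-0.01],"yaw":-105},{"jaw":100,"slide":[0.41,0.415,-0.01],"yaw":-105},{"jaw":100,"slide":[0.41,0.415,-0.01],"yaw":-105},{"jaw":100,"slide":[0.41,0.415,-0.01],"yaw":-105},{"jaw":100,"slide":[0.41,0.415,-0.01],"yaw":-105},{"jaw":100,"slide":[0.41,0.415,-0.01],"yaw":-105}]'
python3 - <<'E'
from h import *
C,im=snap("wrist","w1.png")
np.savez("w1.npz",K=C[0],D=C[1],T=C[2])
for t in ["blade_box","hasp","shackle_bar"]:
    r=manip.trace("wrist",t);print(t,[(round(x["score"],2),np.round(x["centre"]),int(x["mask"].sum())) for x in r[:2]])
print(manip.read_state()["joint_positions"].round(2))
E
```

```text
time_s: 2.9
eef_pos: [460.1, 21.4, 232.6]
ee_rot: [3.141, -0.0, 1.406]
contact_force: [0.2, 0.2, -0.0]
finger_gap: 87.0
gripper_force: 0.0
blade_box [(0.8, array([186., 396.]), 17090)]
hasp [(0.6, array([225., 373.]), 793)]
shackle_bar [(0.88, array([169., 322.]), 754)]
[ 0.4   0.09 -0.36  0.   -1.12  2.58]
```

View pics/w1.png

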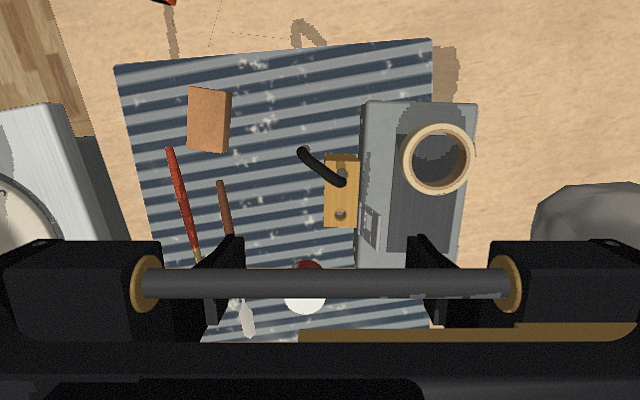

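```bash
cat > fit.py <<'E'
from h import *
from scipy.optimize import least_squares,minimize
Cs,Cd=cal("scene"),cal("side");z=np.load("w1.npz");Cw=(z["K"],z["D"],z["T"])
g=lambda u,v,o=0:(u/2.3+230-o,v/2.3+150)
pts=[(Cw,(340,214),(0,-22,62)),(Cw,(365,101),(21,97,60)),(Cw,(477,104),(134,97,60)),(Cw,(324,227),(-18,-36,62)),(Cw,(326,154),(-18,36,62)),
(Cs,g(174,178),(0,-22,62)),(Cs,g(111,150),(-18,36,62)),(Cs,g(200,175),(18,-36,62)),(Cs,g(165,190),(-18,-36,62)),(Cd,g(530,162,170),(0,-22,62)),(Cs,g(340,155),(134,-97,60)),(Cd,g(510,115,170),(-18,36,62))]
def w(p,P): 
    c,s=np.cos(p[2]),np.sin(p[2]);P=np.atleast_2d(np.array(P,float));return P@np.array([[c,s,0],[-s,c,0],[0,0,1]])+[p[0],p[1],0]
f=lambda p:np.concatenate([proj(C,w(p,P))[0]-u for C,u,P in pts])
r=least_squares(f,[474,6,-.166],loss='soft_l1',x_scale=[1,1,.01]);p=r.x;print(p.round(3));print(f(p).reshape(-1,2).round(1).tolist())
views={}
for n,C in [("scene",Cs),("side",Cd),("wrist",Cw)]:
    im=manip.snapshot(n) 
    for t in ["hasp","shackle_bar"]:
        q=manip.trace(n,t)
        if q: views[(n,t)]=(C,q[0]["mask"])
def shk(phi,zb,r=22,n=8):
    # arc: path heel leg (0,22)->top->toe ; local coordinate s along toe direction, height
    a=np.linspace(0,np.pi/2,n);R_=14
    path=[(0,62)]+[(R_-R_*np.cos(t),zb-R_+R_*np.sin(t)) for t in a]+[(44-R_+R_*np.sin(t),zb-R_+R_*np.cos(t)) for t in a]+[(44,zb-53)]
    d=np.array([-np.sin(phi),-np.cos(phi)]);return np.array([[0+s*d[0],22+s*d[1],h] for s,h in path])
def iou(C,M,polys):
    m=np.zeros(M.shape,np.uint8)
    for k,uv,th in polys:
        uv=np.int32(np.round(uv*16))
        if k=="l":cv2.polylines(m,[uv],False,1,th,shift=4)
        else: cv2.fillPoly(m,[uv],k,shift=4)
    m=m>0;return (m&M).sum()/max(1,(m|M).sum())
def dep(C,P):return (C[2][:3,:3]@P+C[2][:3,3])[2]
def S(q,which=("scene","side","wrist")):
    return [iou(*views[(n,"shackle_bar")],[("l",proj(views[(n,"shackle_bar")][0],w(p,shk(*q))),max(1,round(11*views[(n,"shackle_bar")][0][0][0,0]/dep(views[(n,"shackle_bar")][0],w(p,[0,10,110])[0]))))]) for n in which if (n,"shackle_bar") in views]
def strap(th,xs,ys):
    c,s=np.cos(th),np.sin(th);return np.array([(22-c*x,-24.5+y,63.5+s*x) for x,y in zip(xs,ys)])
def H(th):
    o=[]
    for n in ("scene","side","wrist"):
        if (n,"hasp") not in views: continue
        C,M=views[(n,"hasp")]
        o.append(iou(C,M,[(1,proj(C,w(p,strap(th,[0,46,46,0],[-18,-18,18,18]))),0)]))
    return o
b=max(((np.mean(S((a,h))),a,h) for a in np.arange(.6,1.6,.05) for h in (119,123,127)),key=lambda x:x[0]);print("shackle",b,S(b[1:]))
for n in ("scene","side","wrist"): 
    print(n,max((S((a,123),(n,)),a) for a in np.arange(.6,1.6,.05)))
for t in np.arange(1.2,2.1,.1):print("hasp",t.round(2),np.round(H(t),2))
np.save("box.npy",p)
E
python3 fit.py
```

```text
[ 4.73543e+02  6.79100e+00 -1.94000e-01]
[[0.2, 1.0], [1.4, -1.3], [3.6, -0.7], [-0.9, -0.2], [-1.0, 6.7], [-0.8, 0.3], [-1.2, 3.9], [-0.2, 0.6], [1.7, 2.3], [-0.5, -0.4], [1.4, -1.6], [-0.1, -0.9]]
shackle (np.float64(0.2883001983017237), np.float64(1.5500000000000007), 127) [np.float64(0.18309859154929578), np.float64(0.3935018050541516)]
scene ([np.float64(0.18478260869565216)], np.float64(0.8000000000000002))
side ([np.float64(0.34035087719298246)], np.float64(1.5500000000000007))
wrist ([], np.float64(1.5500000000000007))
hasp 1.2 [0.25 0.08]
hasp 1.3 [0.3 0.1]
hasp 1.4 [0.36 0.1 ]
hasp 1.5 [0.46 0.13]
hasp 1.6 [0.58 0.26]
hasp 1.7 [0.7  0.42]
hasp 1.8 [0.75 0.66]
hasp 1.9 [0.76 0.74]
hasp 2.0 [0.72 0.6 ]
```

```bash
python3 -m creep '[{"jaw":100,"slide":[-0.01,0.0,0.045],"yaw":0},{"jaw":100,"slide":[-0.01,0.0,0.045],"yaw":0},{"jaw":100,"slide":[-0.01,0.0,0.045],"yaw":0}]'
python3 - <<'E'
from h import *
C,im=snap("wrist","w2.png")
np.savez("w2.npz",K=C[0],D=C[1],T=C[2])
M={}
for t in ["hasp","shackle_bar","blade_box"]:
    for i in range(2):
        r=manip.trace("wrist",t)
        if r: print(t,round(r[0]["score"],2),np.round(r[0]["centre"]),r[0]["mask"].sum());M[t]=r[0]["mask"];break
np.savez("m2.npz",**M)
y0,y1,x0,x1=110,260,270,420
c=im[y0:y1,x0:x1,::-1].copy();c=cv2.resize(c,(600,600),interpolation=cv2.INTER_CUBIC)
cv2.imwrite("pics/w2c.png",c)
E
```

```text
time_s: 3.85
eef_pos: [458.6, 10.8, 187.8]
ee_rot: [-3.141, 0.001, 1.405]
contact_force: [0.4, 0.2, 0.7]
finger_gap: 87.2
gripper_force: 0.0
hasp 0.62 [234. 380.] 1028
shackle_bar 0.78 [165. 318.] 1137
blade_box 0.59 [180. 402.] 21189
```

View pics/w2c.png

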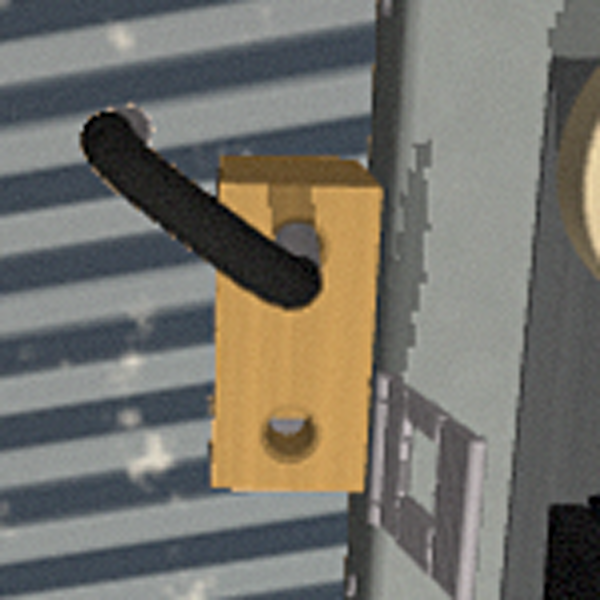

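```bash
cat > fit2.py <<'E'
from h import *
from scipy.optimize import least_squares
z=np.load("w2.npz");C2=(z["K"],z["D"],z["T"]);Cs=cal("scene");Cd=cal("side")
g=lambda u,v:(u/4+270-.4,v/4+110-.4)
def w(p,P):
    c,s=np.cos(p[2]),np.sin(p[2]);P=np.atleast_2d(np.array(P,float));return P@np.array([[c,s,0],[-s,c,0],[0,0,1]])+[p[0],p[1],0]
q=lambda u,v,o=0:(u/2.3+230-o,v/2.3+150)
pts=[(C2,g(219,184),(-18,36,62)),(C2,g(382,187),(18,36,62)),(C2,g(364,492),(18,-36,62)),(C2,g(211,487),(-18,-36,62)),(C2,g(291,434),(0,-22,62)),
(Cs,q(174,178),(0,-22,62)),(Cd,q(530,162,170),(0,-22,62))]
def model(p,P): return w(p,P)
f=lambda p:np.concatenate([proj(C,w(p,P))[0]-u for C,u,P in pts])
r=least_squares(f,[474,6,-.19],x_scale=[1,1,.01]);p=r.x;print("box",p.round(3));print(f(p).reshape(-1,2).round(1).tolist())
fz=lambda x:np.concatenate([proj(C,w(x[:3],np.array(P)+[0,0,x[3]]))[0]-u for C,u,P in pts[:6]+pts[6:]]);rz=least_squares(fz,[*p,0],x_scale=[1,1,.01,1]);print("free z",rz.x.round(3))
np.save("box.npy",p)
b=lambda P:np.array([22,0,63.5])
E=[(g(478,437),1),(g(464,598),-1)]
st=lambda t,y,x=46:w(p,[22-np.cos(t)*x,-24.5+y,63.5+np.sin(t)*x])
h=lambda t:np.concatenate([proj(C2,st(t[0],18*s))[0]-u for u,s in E])
r=least_squares(h,[1.8]);print("hasp",r.x,h(r.x).round(1)); print("edge",st(r.x[0],0).round(1))
# shackle: planes through heel axis; toe top centre & heel-top centre
sh=lambda x:[(-np.sin(x[0])*s,22-np.cos(x[0])*s,x[1]) for s in (12,32)]
dl=np.array(g(300,290))-g(107,135)
M=np.load("m2.npz")
O=planez(C2,g(107,135),118);print("toe corner at z118, box frame:",(np.linalg.inv(np.array([[np.cos(p[2]),-np.sin(p[2])],[np.sin(p[2]),np.cos(p[2])]]))@(O[:2]-p[:2])).round(1))
for zb in (113,118,123):
    O=[planez(C2,u,zb)[:2]-p[:2] for u in (g(107,135),g(296,280))];d=O[0]-O[1]
    Rm=np.array([[np.cos(p[2]),np.sin(p[2])],[-np.sin(p[2]),np.cos(p[2])]]);d=Rm@d;o=[Rm@x for x in O];print(zb,np.round(o,1),"phi",np.arctan2(-d[0],-d[1]).round(3))
E
python3 fit2.py
```

```text
box [ 4.73551e+02  7.27900e+00 -1.90000e-01]
[[0.1, -0.2], [0.0, 0.1], [0.2, 0.1], [0.3, 0.5], [-0.1, 0.1], [-0.9, 0.2], [-0.5, -0.6]]
free z [ 4.73573e+02  7.11700e+00 -1.90000e-01 -7.60000e-01]
hasp [1.83288558] [0.1 0.2 0.1 1.8]
edge [[502.2 -23.2 107.9]]
toe corner at z118, box frame: [-38.   51.4]
113 [[-38.4  50.9]
 [ -3.4  25.2]] phi 2.204
118 [[-38.   51.4]
 [ -3.7  26.2]] phi 2.204
123 [[-37.6  51.9]
 [ -4.   27.2]] phi 2.204
```

```bash
cat >> h.py <<'E'
def to(bx,by,bz,yaw=None):
    p=np.load("box.npy");c,s=np.cos(p[2]),np.sin(p[2]);P,Rt=tool()
    t=np.array([p[0]+c*bx-s*by,p[1]+s*bx+c*by,bz]);d=Rt.T@(t-P)
    y=manip.read_state()["ee_rot"][2];return (d/1000).round(4),(None if yaw is None else round(-np.degrees(yaw-y),1))
E
python3 - <<'E'
from h import *
print(manip.read_state()["eef_pos"])
for t in [(0,-22,180,1.381),(0,-22,80,1.381),(-54,-22,80,1.381),(-63,-22,68,1.381)]:print(t,to(*t))
E
```

```text
[459.7124833   11.61684263 189.22562055]
(0, -22, 180, 1.381) (array([-0.024 ,  0.0138,  0.0092]), np.float64(1.4))
(0, -22, 80, 1.381) (array([-0.0241,  0.0135,  0.1092]), np.float64(1.4))
(-54, -22, 80, 1.381) (array([-0.0228, -0.0405,  0.1091]), np.float64(1.4))
(-63, -22, 68, 1.381) (array([-0.0226, -0.0495,  0.121 ]), np.float64(1.4))
```

```bash
python3 -m creep '[{"jaw":100,"slide":[-0.024,0.0135,0.009],"yaw":1.4},{"jaw":100,"slide":[-0.024,0.0135,0.04],"yaw":1.4},{"jaw":100,"slide":[-0.024,0.0135,0.075],"yaw":1.4},{"jaw":100,"slide":[-0.024,0.0135,0.109],"yaw":1.4},{"jaw":100,"slide":[-0.024,0.0135,0.109],"yaw":1.4},{"jaw":100,"slide":[-0.024,0.0135,0.109],"yaw":1.4}]'
python3 - <<'E'
from h import *
snap("wrist","w3.png");print(manip.read_state()["eef_pos"])
a=cv2.imread("pics/w3.png")[60:360,170:570];cv2.imwrite("pics/w3c.png",cv2.resize(a,(800,600)))
E
```

```text
time_s: 4.65
eef_pos: [468.9, -14.5, 79.6]
ee_rot: [3.14, 0.0, 1.381]
contact_force: [-0.3, -0.5, 0.6]
finger_gap: 87.2
gripper_force: 0.0
[469.58365189 -14.32319335  80.39160011]
```

View pics/w3c.png

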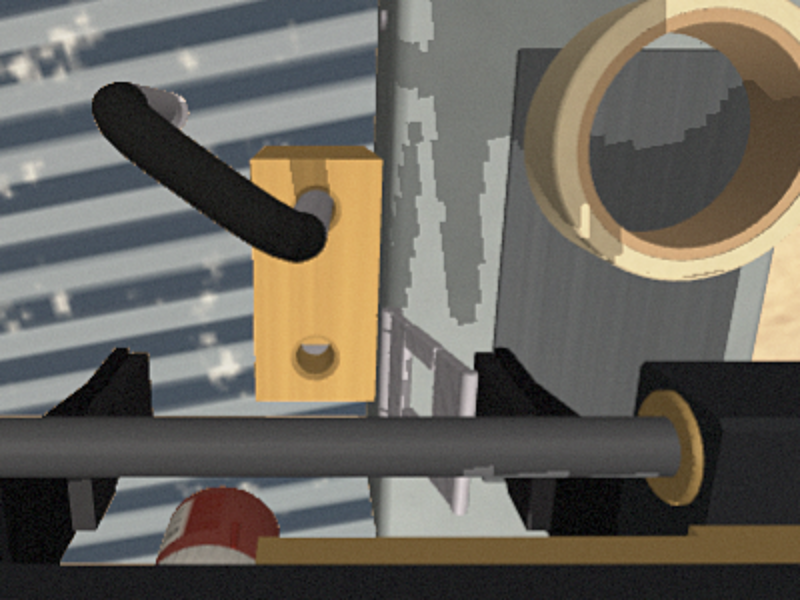

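```bash
python3 -m creep '[{"jaw":100,"slide":[0,-0.006,0],"yaw":0},{"jaw":100,"slide":[0,-0.012,0],"yaw":0},{"jaw":100,"slide":[0,-0.018,0],"yaw":0},{"jaw":100,"slide":[0,-0.024,0],"yaw":0},{"jaw":100,"slide":[0,-0.03,0],"yaw":0},{"jaw":100,"slide":[0,-0.036,0],"yaw":0},{"jaw":100,"slide":[0,-0.042,0],"yaw":0},{"jaw":100,"slide":[0,-0.048,0],"yaw":0},{"jaw":100,"slide":[0,-0.053,0.0],"yaw":0},{"jaw":100,"slide":[0,-0.054,0.003],"yaw":0},{"jaw":100,"slide":[0,-0.056,0.006],"yaw":0},{"jaw":100,"slide":[0,-0.058,0.009],"yaw":0},{"jaw":100,"slide":[0,-0.060,0.011],"yaw":0},{"jaw":100,"slide":[0,-0.060,0.012],"yaw":0}]'
```

```text
time_s: 6.1
eef_pos: [408.3, -3.6, 66.1]
ee_rot: [-3.14, 0.001, 1.38]
contact_force: [0.3, 0.4, 1.3]
finger_gap: 87.1
gripper_force: 0.2
```

```bash
python3 -m creep '[{"jaw":100,"slide":[0,0,0.001],"yaw":0},{"jaw":100,"slide":[0,0,0.002],"yaw":0},{"jaw":100,"slide":[0,0,0.002],"yaw":0}]'
python3 - <<'E'
from h import *
C,im=snap("side","s4.png")
a=im[170:270,250:350,::-1]
C,im=snap("scene");b=im[170:270,260:360,::-1]
cv2.imwrite("pics/m4.png",np.hstack([cv2.resize(x,(400,400),interpolation=cv2.INTER_CUBIC) for x in (a,b)]))
E
```

```text
time_s: 6.4
eef_pos: [408.6, -3.6, 65.2]
ee_rot: [-3.141, 0.001, 1.381]
contact_force: [-4.5, 0.7, 9.1]
finger_gap: 87.1
gripper_force: 4.4
```

View pics/m4.png

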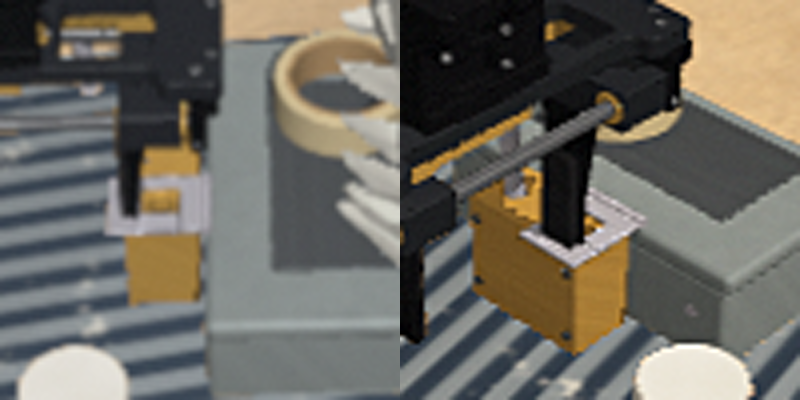

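```bash
python3 -m creep '[{"jaw":100,"slide":[0,0,-0.02],"yaw":0},{"jaw":100,"slide":[0,0,-0.06],"yaw":0},{"jaw":100,"slide":[0,0.03,-0.10],"yaw":0},{"jaw":100,"slide":[0.01,0.05,-0.12],"yaw":0},{"jaw":100,"slide":[0.02,0.05,-0.12],"yaw":0},{"jaw":100,"slide":[0.02,0.05,-0.12],"yaw":0},{"jaw":100,"slide":[0.02,0.05,-0.12],"yaw":0}]'
cat > look.py <<'E'
from h import *
import sys
k=sys.argv[1]
C,im=snap("wrist","w%s.png"%k);np.savez("w%s.npz"%k,K=C[0],D=C[1],T=C[2])
for i in range(3):
    r=manip.trace("wrist","shackle_bar")
    if r: np.save("sm%s.npy"%k,r[0]["mask"]);print(r[0]["score"],r[0]["centre"],r[0]["mask"].sum());break
    manip.snapshot("wrist")
m=r[0]["mask"];print("black",np.unique((im.max(2)<60)&m,return_counts=True))
E
python3 look.py 5
python3 - <<'E'
from h import *
p=np.load("box.npy");bar=p[:2]+np.array([[np.cos(p[2]),-np.sin(p[2])],[np.sin(p[2]),np.cos(p[2])]])@[-17.8,35];print(bar)
print(to(-17.8,35,185,-0.82))
E
```

```text
time_s: 7.2
eef_pos: [459.9, 6.5, 182.9]
ee_rot: [-3.138, 0.002, 1.381]
contact_force: [-0.5, -0.0, -0.2]
finger_gap: 87.1
gripper_force: 0.0
0.57 [162.5, 316.7] 1208
black (array([False,  True]), array([255027,    973]))
[462.69428969  45.01413393]
(array([ 0.0384, -0.0049, -0.0019]), np.float64(126.1))
```

```bash
cat > fit3.py <<'E'
from h import *
import sys
from scipy.optimize import minimize
p=np.load("box.npy")
V=[]
for k in sys.argv[1:]:
    z=np.load("w%s.npz"%k);m=np.load("m2.npz")["shackle_bar"] if k=="2" else np.load("sm%s.npy"%k);V.append(((z["K"],z["D"],z["T"]),m))
def w(P):
    c,s=np.cos(p[2]),np.sin(p[2]);return P@np.array([[c,s,0],[-s,c,0],[0,0,1]])+[p[0],p[1],0]
def shk(phi,zb,hx,hy):
    a=np.linspace(0,np.pi/2,8);r=14
    path=[(0,66)]+[(r-r*np.cos(t),zb-r+r*np.sin(t)) for t in a]+[(44-r+r*np.sin(t),zb-r+r*np.cos(t)) for t in a]+[(44,zb-53)]
    d=[-np.sin(phi),-np.cos(phi)];return np.array([[hx+s*d[0],22+hy+s*d[1],h] for s,h in path])
def cost(q,ret=False):
    o=[]
    for C,M in V:
        P=w(shk(*q));uv=proj(C,P);D=(P@C[2][:3,:3].T+C[2][:3,3])[:,2];m=np.zeros((1600,2560),np.uint8)
        for i in range(len(P)-1):
            th=int(round(4*C[0][0,0]/D[i]*(12 if 1<=i<15 else 10)));cv2.line(m,*[tuple(int(x) for x in np.round(uv[j]*4+1.5)) for j in (i,i+1)],1,th)
        m=cv2.resize(m*255,(640,400),interpolation=cv2.INTER_AREA)/255.;o.append(np.minimum(m,M).sum()/np.maximum(m,M).sum())
    return o if ret else -np.mean(o)
best=None
for ph in (1.2,1.8,2.2,2.5):
    r=minimize(cost,[ph,122,0,0],method="Nelder-Mead",options=dict(initial_simplex=[[ph,122,0,0],[ph+.15,122,0,0],[ph,127,0,0],[ph,122,2,0],[ph,122,0,2]],xatol=1e-3,fatol=1e-4))
    if best is None or r.fun<best.fun:best=r
q=best.x;print("phi,zb,hx,hy",q.round(3),np.round(cost(q,True),3))
mid=[q[2]-22*np.sin(q[0]),22+q[3]-22*np.cos(q[0])];print("bar mid box",np.round(mid,1),"world",w(np.array([[*mid,q[1]]])).round(1),"tool yaw start",round(1.571+p[2]-q[0],3))
E
python3 fit3.py 2 5
```

```text
phi,zb,hx,hy [  2.17  109.368  -2.936   0.54 ] [0.881 0.894]
bar mid box [-21.1  34.9] world [[459.4  45.6 109.4]] tool yaw start -0.789
```

```bash
python3 -m creep '[{"jaw":100,"slide":[0.01,0,0],"yaw":8.5},{"jaw":100,"slide":[0.02,0,0],"yaw":17},{"jaw":100,"slide":[0.038,-0.005,0],"yaw":25},{"jaw":100,"slide":[0.038,-0.005,0],"yaw":34},{"jaw":100,"slide":[0.038,-0.005,0],"yaw":42},{"jaw":100,"slide":[0.038,-0.005,0],"yaw":50},{"jaw":100,"slide":[0.038,-0.005,0],"yaw":59},{"jaw":100,"slide":[0.038,-0.005,0],"yaw":67},{"jaw":100,"slide":[0.038,-0.005,0],"yaw":76},{"jaw":100,"slide":[0.038,-0.005,0],"yaw":84},{"jaw":100,"slide":[0.038,-0.005,0],"yaw":92},{"jaw":100,"slide":[0.038,-0.005,0],"yaw":100},{"jaw":100,"slide":[0.038,-0.005,0],"yaw":108},{"jaw":100,"slide":[0.038,-0.005,0],"yaw":116},{"jaw":100,"slide":[0.038,-0.005,0],"yaw":125},{"jaw":100,"slide":[0.038,-0.005,0],"yaw":125},{"jaw":100,"slide":[0.038,-0.005,0],"yaw":125}]'
python3 look.py 6; python3 fit3.py 2 5 6; python3 fit3.py 6
python3 -c "
import cv2
a=cv2.imread('pics/w6.png')[60:360,170:570];cv2.imwrite('pics/w6c.png',cv2.resize(a,(800,600)))"
```

```text
time_s: 9.0
eef_pos: [463.5, 44.7, 184.0]
ee_rot: [3.14, 0.0, -0.798]
contact_force: [-0.0, 0.6, -0.0]
finger_gap: 87.3
gripper_force: 0.0
0.73 [210.2, 326.7] 1066
black (array([False,  True]), array([255183,    817]))
phi,zb,hx,hy [  2.189 113.244  -2.922   1.203] [0.874 0.879 0.778]
bar mid box [-20.8  36. ] world [[459.9  46.5 113.2]] tool yaw start -0.809
phi,zb,hx,hy [  2.202 127.145   0.539  -0.42 ] [0.798]
bar mid box [-17.2  34.6] world [[463.2  44.5 127.1]] tool yaw start -0.821
```

View pics/w6c.png

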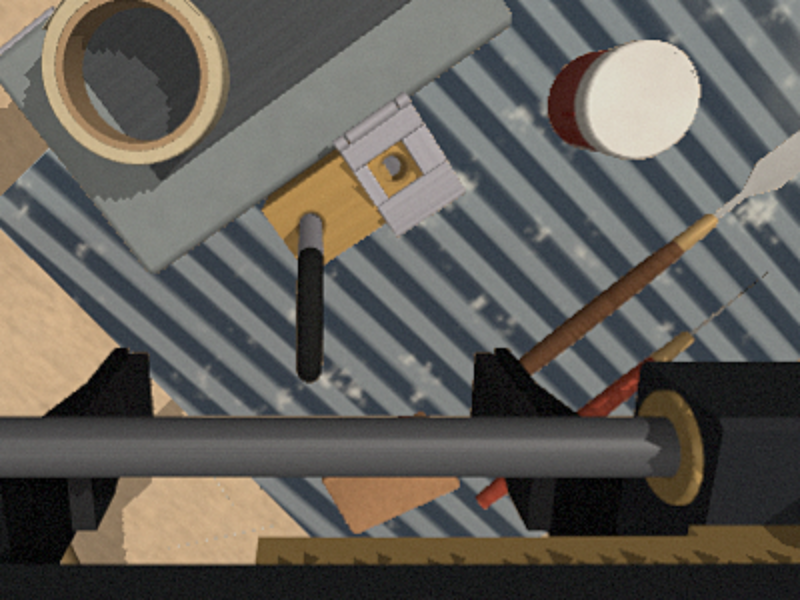

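```bash
python3 - <<'E'
from h import *
o=[]
for k,b in [("2",(270,350,110,200)),("5",(270,350,110,210)),("6",(300,345,170,255))]:
    im=cv2.imread("pics/w%s.png"%k);m=im.max(2)<50;n=np.zeros_like(m);n[b[2]:b[3],b[0]:b[1]]=1;m&=n
    l,lab,st,ce=cv2.connectedComponentsWithStats(m.astype(np.uint8));i=1+st[1:,4].argmax();print(k,st[i],ce[i].round(1))
    z=np.load("w%s.npz"%k);o.append(((z["K"],z["D"],z["T"]),ce[i]))
for s in ([0,2],[1,2],[0,1,2]):
    P=tri([o[i] for i in s]);print(P.round(1),[np.round(proj(o[i][0],P)[0]-o[i][1],1) for i in s])
E
```

```text
2 [291 138  59  49 902] [318.8 163.3]
5 [285 134  62  49 959] [314.7 159. ]
6 [318 184  14  67 795] [324.5 216.6]
[459.3  47.3 108.9] [array([ 0.7, -0.5]), array([0.8, 0.3])]
[459.2  47.3 108.7] [array([ 0.8, -0.6]), array([0.9, 0.3])]
[459.1  47.2 108.8] [array([ 0.4, -0.4]), array([ 0.6, -0.3]), array([1.1, 0.4])]
```

```bash
python3 -m creep '[{"jaw":100,"slide":[0,0,0.03],"yaw":0},{"jaw":100,"slide":[0,0,0.06],"yaw":0},{"jaw":100,"slide":[0,0,0.081],"yaw":0},{"jaw":100,"slide":[0,0,0.081],"yaw":0},{"jaw":40,"slide":[0,0,0.081],"yaw":0},{"jaw":30,"slide":[0,0,0.081],"yaw":0},{"jaw":20,"slide":[0,0,0.081],"yaw":0},{"jaw":10,"slide":[0,0,0.081],"yaw":0},{"jaw":0,"slide":[0,0,0.081],"yaw":0},{"jaw":0,"slide":[0,0,0.081],"yaw":0},{"jaw":0,"slide":[0,0,0.081],"yaw":0},{"jaw":0,"slide":[0,0,0.081],"yaw":0}]' 20
python3 - <<'E'
from h import *
C,im=snap("side");a=im[140:240,240:340,::-1]
C,im=snap("scene");b=im[140:240,230:330,::-1]
cv2.imwrite("pics/m7.png",np.hstack([cv2.resize(x,(400,400),interpolation=cv2.INTER_CUBIC) for x in (a,b)]))
s=manip.read_state();print(s["moment"],s["contact_force"])
E
```

```text
time_s: 10.3
eef_pos: [464.1, 45.0, 103.6]
ee_rot: [3.142, 0.0, -0.801]
contact_force: [-0.6, -0.1, -0.1]
finger_gap: 31.1
gripper_force: 0.0
[ 0.02618292 -0.02591133  0.02232247] [ 0.21498476 -0.26066414  0.57723731]
```

View pics/m7.png

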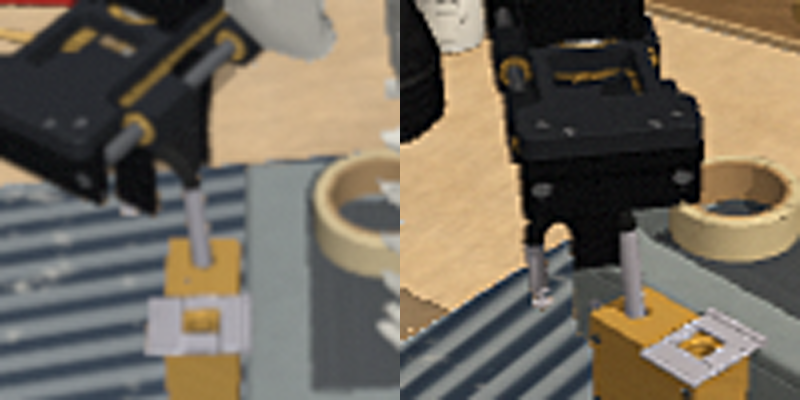

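```bash
python3 -m creep '[{"jaw":0,"slide":[0,0,0],"yaw":0},{"jaw":0,"slide":[0,0,0],"yaw":0},{"jaw":0,"slide":[0,0,0],"yaw":0},{"jaw":0,"slide":[0,0,0],"yaw":0},{"jaw":0,"slide":[0,0,0],"yaw":0},{"jaw":0,"slide":[0,0,0],"yaw":0}]' 30
python3 -c "
from h import *
s=manip.read_state();print(s['moment'],s['contact_force'])"
```

```text
time_s: 11.0
eef_pos: [464.1, 45.0, 103.5]
ee_rot: [3.141, 0.0, -0.801]
contact_force: [0.2, -0.6, -0.2]
finger_gap: 9.0
gripper_force: 30.0
[-0.00565452 -0.06981043  0.00133821] [ 0.23997292 -0.56991454 -0.17282614]
```

```bash
python3 -m creep '[{"jaw":0,"slide":[0,0,-0.002],"yaw":0},{"jaw":0,"slide":[0.0002,0.0026,-0.003],"yaw":-7},{"jaw":0,"slide":[0.0006,0.0051,-0.003],"yaw":-14},{"jaw":0,"slide":[0.0014,0.0075,-0.003],"yaw":-21},{"jaw":0,"slide":[0.0025,0.0099,-0.003],"yaw":-28},{"jaw":0,"slide":[0.0038,0.0120,-0.003],"yaw":-35},{"jaw":0,"slide":[0.0054,0.0141,-0.003],"yaw":-42},{"jaw":0,"slide":[0.0072,0.0158,-0.003],"yaw":-49},{"jaw":0,"slide":[0.0093,0.0174,-0.003],"yaw":-56},{"jaw":0,"slide":[0.0115,0.0187,-0.003],"yaw":-63},{"jaw":0,"slide":[0.0115,0.0187,-0.003],"yaw":-63}]' 40
python3 -c "
from h import *
s=manip.read_state();print(s['moment'],s['contact_force'],s['joint_positions'].round(2)); print(tool()[1].round(3))"
```

```text
time_s: 12.1
eef_pos: [458.3, 23.5, 106.4]
ee_rot: [-3.142, 0.001, 0.298]
contact_force: [-0.0, 0.2, -1.5]
finger_gap: 8.4
gripper_force: 39.9
[-0.03287696  0.01227063 -0.01218529] [-0.00784165  0.22570175 -1.52077657] [ 0.41  0.23 -0.55 -0.   -0.79  1.46]
[[ 0.956  0.293 -0.001]
 [ 0.293 -0.956 -0.   ]
 [-0.001 -0.    -1.   ]]
```

```bash
python3 -m creep '[{"jaw":0,"slide":[0.0002,0.0026,0],"yaw":-7},{"jaw":0,"slide":[0.0006,0.0051,0],"yaw":-14},{"jaw":0,"slide":[0.0014,0.0075,0],"yaw":-21},{"jaw":0,"slide":[0.0025,0.0099,0],"yaw":-28},{"jaw":0,"slide":[0.0038,0.0120,0],"yaw":-35},{"jaw":0,"slide":[0.0054,0.0141,0],"yaw":-42},{"jaw":0,"slide":[0.0072,0.0158,0],"yaw":-49},{"jaw":0,"slide":[0.0093,0.0174,0],"yaw":-56},{"jaw":0,"slide":[0.0111,0.0185,0],"yaw":-62},{"jaw":0,"slide":[0.0111,0.0185,0],"yaw":-62},{"jaw":0,"slide":[0.0111,0.0185,0],"yaw":-62}]' 50
python3 - <<'E'
from h import *
s=manip.read_state();print(s['moment'],s['contact_force'],s['joint_positions'].round(2),s['eef_pos']); print(to(0,0,106.4,1.381))
C,im=snap("side","s8.png");a=im[140:240,240:340,::-1]
C,im=snap("scene","c8.png");b=im[150:250,250:350,::-1]
cv2.imwrite("pics/m8.png",np.hstack([cv2.resize(x,(400,400),interpolation=cv2.INTER_CUBIC) for x in (a,b)]))
E
```

```text
time_s: 13.2
eef_pos: [474.4, 9.2, 106.4]
ee_rot: [-3.141, 0.0, 1.377]
contact_force: [-0.0, -0.9, -2.1]
finger_gap: 8.7
gripper_force: 49.9
[-0.31580132 -0.07264817  0.06353776] [-0.02654088 -0.9109398  -2.14005731] [ 0.36  0.26 -0.51 -0.   -0.8   2.58] [474.41156568   9.20915512 106.40060639]
(array([-0.0021, -0.0005,  0.    ]), np.float64(-0.3))
```

View pics/m8.png

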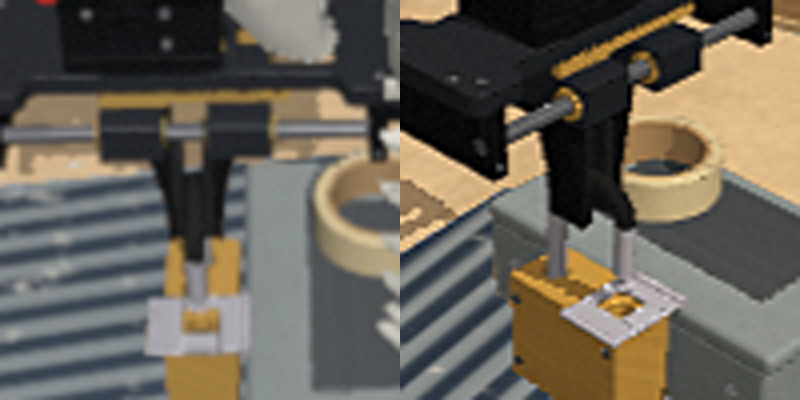

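```bash
python3 -m creep '[{"jaw":0,"slide":[-0.0008,0,0],"yaw":0},{"jaw":0,"slide":[-0.0016,0,0],"yaw":-0.2},{"jaw":0,"slide":[-0.0016,0,0],"yaw":-0.2}]'
python3 - <<'E'
from h import *
s=manip.read_state();print(s['moment'],s['contact_force'],s['eef_pos'])
p=np.load("box.npy");c,q=np.cos(p[2]),np.sin(p[2])
for P in [(0,-22,62),(0,-22,69),(0,-22,72),(0,-22,75)]:
    W=[p[0]+c*P[0]-q*P[1],p[1]+q*P[0]+c*P[1],P[2]]
    print(P,((proj(cal("side"),W)[0]-[240,140])*4).round(),((proj(cal("scene"),W)[0]-[250,150])*4+[400,0]).round())
E
```

```text
time_s: 13.6
eef_pos: [474.5, 7.9, 106.6]
ee_rot: [3.141, -0.001, 1.383]
contact_force: [0.5, 1.6, -2.3]
finger_gap: 8.7
gripper_force: 49.9
[ 0.18718489 -0.09577486 -0.06188165] [ 0.51254208  1.57344123 -2.31106821] [474.48046768   7.93605405 106.57705098]
(0, -22, 62) [200. 319.] [619. 310.]
(0, -22, 69) [199. 310.] [619. 298.]
(0, -22, 72) [199. 305.] [619. 293.]
(0, -22, 75) [198. 301.] [619. 288.]
```

```bash
python3 -m creep '[{"jaw":0,"slide":[0.0006,0,0],"yaw":0},{"jaw":0,"slide":[0.0006,0,0.002],"yaw":0},{"jaw":0,"slide":[0.0006,0,0.004],"yaw":0},{"jaw":0,"slide":[0.0006,0,0.006],"yaw":0},{"jaw":0,"slide":[0.0006,0,0.008],"yaw":0},{"jaw":0,"slide":[0.0006,0,0.008],"yaw":0}]' 55
python3 -c "
from h import *
s=manip.read_state();print(s['moment'],s['contact_force'],s['eef_pos'])"
```

```text
time_s: 14.2
eef_pos: [475.4, 8.6, 99.1]
ee_rot: [3.14, -0.001, 1.384]
contact_force: [-0.7, 0.1, 3.0]
finger_gap: 8.5
gripper_force: 55.0
[ 0.0905932  -0.08915769  0.01600653] [-0.66122204  0.07144463  3.01702903] [475.35184109   8.56215505  99.0810332 ]
```

```bash
python3 -m creep '[{"jaw":0,"slide":[0,-0.0005,0.002],"yaw":0},{"jaw":0,"slide":[0,-0.0005,0.004],"yaw":0},{"jaw":0,"slide":[0,-0.0005,0.006],"yaw":0},{"jaw":0,"slide":[0,-0.0005,0.006],"yaw":0}]' 55
python3 -c "
from h import *
s=manip.read_state();print(s['moment'],s['contact_force'],s['eef_pos'])"
```

```text
time_s: 14.6
eef_pos: [475.6, 9.0, 93.8]
ee_rot: [3.138, -0.001, 1.385]
contact_force: [-1.3, 1.3, 6.7]
finger_gap: 8.6
gripper_force: 55.0
[0.30944555 0.0967767  0.0276158 ] [-1.31832639  1.26974492  6.72079753] [475.59997536   8.9961844   93.84338801]
```

```bash
python3 -m creep '[{"jaw":0,"slide":[0,0,0.002],"yaw":0},{"jaw":0,"slide":[0,0,0.004],"yaw":0},{"jaw":0,"slide":[0,0,0.004],"yaw":0}]' 55
python3 - <<'E'
from h import *
s=manip.read_state();print(s['moment'],s['contact_force'],s['eef_pos'])
E
```

```text
time_s: 14.9
eef_pos: [476.0, 9.3, 90.4]
ee_rot: [3.137, -0.002, 1.385]
contact_force: [-1.7, 2.5, 10.7]
finger_gap: 8.6
gripper_force: 55.1
[0.69217689 0.46626886 0.08037565] [-1.74402052  2.49139378 10.67211975] [475.97408814   9.2817508   90.43542099]
```

```bash
python3 -m creep '[{"jaw":0,"slide":[0,0,-0.003],"yaw":0},{"jaw":0,"slide":[0.0005,-0.001,-0.003],"yaw":0},{"jaw":0,"slide":[0.0005,-0.002,-0.003],"yaw":0},{"jaw":0,"slide":[0.0005,-0.002,-0.003],"yaw":0}]' 55
python3 -c "
from h import *
s=manip.read_state();print(s['moment'],s['contact_force'],s['eef_pos'],s['ee_rot'])"
python3 -m creep '[{"jaw":0,"slide":[0,0,0.0015],"yaw":0},{"jaw":0,"slide":[0,0,0.003],"yaw":0},{"jaw":0,"slide":[0,0,0.003],"yaw":0}]' 55
python3 -c "
from h import *
s=manip.read_state();print(s['moment'],s['contact_force'],s['eef_pos'],s['ee_rot'])"
```

```text
time_s: 15.3
eef_pos: [473.9, 9.8, 92.2]
ee_rot: [3.138, -0.002, 1.385]
contact_force: [4.2, 2.5, 1.7]
finger_gap: 8.2
gripper_force: 55.0
[ 0.51252307 -1.31643125 -0.01429528] [4.23813234 2.47751368 1.7240929 ] [473.90809233   9.78024017  92.18639324] [ 3.13783589e+00 -1.51354984e-03  1.38453464e+00]
time_s: 15.6
eef_pos: [474.4, 9.6, 90.4]
ee_rot: [3.137, -0.001, 1.385]
contact_force: [2.6, 2.8, 10.9]
finger_gap: 8.6
gripper_force: 55.0
[ 0.35001306 -0.83164854  0.00333185] [ 2.56343254  2.84461308 10.8874126 ] [474.36002825   9.62774739  90.39796286] [ 3.13691067e+00 -1.33407669e-03  1.38510287e+00]
```

```bash
python3 -m creep '[{"jaw":0,"slide":[0.0008,0.0003,-0.001],"yaw":0},{"jaw":0,"slide":[0.0015,0.0006,-0.001],"yaw":0},{"jaw":0,"slide":[0.0015,0.0006,-0.001],"yaw":0}]' 55
python3 -c "
from h import *
s=manip.read_state();print(s['moment'],s['contact_force'],s['eef_pos'],s['ee_rot'])"
python3 -m creep '[{"jaw":0,"slide":[0,0,0.001],"yaw":0},{"jaw":0,"slide":[0,0,0.002],"yaw":0},{"jaw":0,"slide":[0,0,0.002],"yaw":0}]' 55
python3 - <<'E'
from h import *
s=manip.read_state();print(s['moment'],s['contact_force'],s['eef_pos'],s['ee_rot'])
# where is the toe? project the toe axis in both outer views
for n in ("side","scene"):
    C,im=snap(n,n+"9.png")
    r=manip.trace(n,"shackle_toe");print(n,[(round(x["score"],2),np.round(x["centre"])) for x in r[:2]])
    if r: ys,xs=np.nonzero(r[0]["mask"]);print(ys.min(),ys.max(),[(y,xs[ys==y].min(),xs[ys==y].max()) for y in range(ys.min(),ys.max()+1,3)])
E
```

```text
time_s: 15.9
eef_pos: [474.0, 10.3, 90.6]
ee_rot: [3.14, 0.0, 1.385]
contact_force: [2.5, -1.4, 8.3]
finger_gap: 8.4
gripper_force: 55.0
[-0.44785791 -0.84342298 -0.00990143] [ 2.4751282  -1.41173725  8.33666405] [473.98915679  10.26084188  90.56914117] [3.13968592e+00 4.92027443e-04 1.38469699e+00]
time_s: 16.2
eef_pos: [474.1, 10.3, 88.8]
ee_rot: [3.139, 0.0, 1.385]
contact_force: [2.7, -0.8, 8.6]
finger_gap: 8.5
gripper_force: 55.0
[-0.32970195 -0.75086237 -0.01247315] [ 2.73503498 -0.80368362  8.59105036] [474.07055614  10.31370178  88.75798012] [3.13940294e+00 2.73021092e-04 1.38467908e+00]
side [(0.58, array([207., 289.]))]
189 222 [(189, np.int64(288), np.int64(288)), (192, np.int64(286), np.int64(290)), (195, np.int64(286), np.int64(290)), (198, np.int64(286), np.int64(290)), (201, np.int64(286), np.int64(290)), (204, np.int64(286), np.int64(291)), (207, np.int64(286), np.int64(291)), (210, np.int64(286), np.int64(291)), (213, np.int64(286), np.int64(291)), (216, np.int64(287), np.int64(291)), (219, np.int64(287), np.int64(290)), (222, np.int64(288), np.int64(290))]
scene [(0.65, array([214., 304.]))]
200 228 [(200, np.int64(297), np.int64(299)), (203, np.int64(297), np.int64(303)), (206, np.int64(298), np.int64(305)), (209, np.int64(301), np.int64(306)), (212, np.int64(286), np.int64(307)), (215, np.int64(286), np.int64(307)), (218, np.int64(286), np.int64(307)), (221, np.int64(303), np.int64(307)), (224, np.int64(303), np.int64(307)), (227, np.int64(303), np.int64(306))]
```

```bash
python3 -m creep '[{"jaw":0,"slide":[0.0,0.001,0.0],"yaw":0},{"jaw":0,"slide":[-0.0002,0.0012,0.001],"yaw":0},{"jaw":0,"slide":[-0.0002,0.0012,0.002],"yaw":0},{"jaw":0,"slide":[-0.0002,0.0012,0.002],"yaw":0}]' 55
python3 -c "
from h import *
s=manip.read_state();print(s['moment'],s['contact_force'],s['eef_pos'],s['ee_rot'])"
```

```text
time_s: 16.8
eef_pos: [475.0, 10.0, 87.2]
ee_rot: [3.14, 0.0, 1.385]
contact_force: [1.2, 0.5, 13.0]
finger_gap: 8.9
gripper_force: 55.1
[ 0.12455578 -0.07767056  0.09913019] [ 1.17074765  0.49321151 13.04132734] [474.99194199  10.04370419  87.21462849] [3.13977271e+00 2.86710672e-04 1.38498827e+00]
```

```bash
python3 -m creep '[{"jaw":0,"slide":[0,0,0.001],"yaw":0},{"jaw":0,"slide":[0,0,0.002],"yaw":0},{"jaw":0,"slide":[0,0,0.002],"yaw":0}]' 55
python3 -c "
from h import *
s=manip.read_state();print(s['moment'],s['contact_force'],s['eef_pos'],s['ee_rot'])"
```

```text
time_s: 17.1
eef_pos: [475.1, 10.1, 85.3]
ee_rot: [3.139, 0.0, 1.385]
contact_force: [-0.0, 0.4, 12.5]
finger_gap: 8.6
gripper_force: 55.1
[ 0.13059058 -0.14643045 -0.01646387] [-0.01600755  0.43662724 12.49209652] [475.09068916  10.10398988  85.27018709] [3.13945902e+00 8.32942622e-05 1.38504604e+00]
```

```bash
python3 -m creep '[{"jaw":0,"slide":[0,0,0.0005],"yaw":0},{"jaw":0,"slide":[0,0,0.001],"yaw":0},{"jaw":0,"slide":[0,0,0.001],"yaw":0}]' 58
```

```text
time_s: 17.4
eef_pos: [475.0, 10.2, 84.0]
ee_rot: [3.14, -0.0, 1.385]
contact_force: [0.7, 2.0, 11.3]
finger_gap: 8.5
gripper_force: 58.1
```

```bash
python3 -m creep '[{"jaw":0,"slide":[0,0,0.0005],"yaw":0},{"jaw":0,"slide":[0,0,0.001],"yaw":0},{"jaw":0,"slide":[0,0,0.001],"yaw":0}]'
```

```text
time_s: 17.7
eef_pos: [475.1, 10.4, 83.2]
ee_rot: [3.14, -0.0, 1.385]
contact_force: [0.3, 2.6, 13.9]
finger_gap: 8.7
gripper_force: 58.1
```

```bash
python3 -m creep '[{"jaw":0,"slide":[0,0,0.0005],"yaw":0},{"jaw":0,"slide":[0,0,0.001],"yaw":0},{"jaw":0,"slide":[0,0,0.001],"yaw":0}]'
```

```text
time_s: 18.0
eef_pos: [475.1, 10.5, 82.3]
ee_rot: [3.139, -0.0, 1.385]
contact_force: [-0.2, 3.5, 12.8]
finger_gap: 8.3
gripper_force: 58.1
```

```bash
python3 -m creep '[{"jaw":0,"slide":[0.0008,0,0.0],"yaw":0},{"jaw":0,"slide":[0.0014,0,0.0005],"yaw":0},{"jaw":0,"slide":[0.0014,0,0.001],"yaw":0},{"jaw":0,"slide":[0.0014,0,0.001],"yaw":0}]'
```

```text
time_s: 18.4
eef_pos: [475.0, 11.1, 81.2]
ee_rot: [3.14, 0.001, 1.385]
contact_force: [0.2, 0.8, 13.7]
finger_gap: 8.4
gripper_force: 58.1
```

```bash
python3 -m creep '[{"jaw":0,"slide":[0,0,0.0005],"yaw":0},{"jaw":0,"slide":[0,0,0.001],"yaw":0},{"jaw":0,"slide":[0,0,0.001],"yaw":0}]'; python3 -c "
from h import *
s=manip.read_state();print(s['moment'])"
```

```text
time_s: 18.7
eef_pos: [475.4, 11.3, 80.8]
ee_rot: [3.14, 0.001, 1.385]
contact_force: [-1.2, 0.1, 18.3]
finger_gap: 8.5
gripper_force: 58.1
[-0.08186009  0.33021697 -0.01849863]
```

```bash
python3 -m creep '[{"jaw":0,"slide":[0,0,0.0003],"yaw":0},{"jaw":0,"slide":[0,0,0.0004],"yaw":0}]'; python3 -c "
from h import *
s=manip.read_state();print(s['moment'])"
```

```text
time_s: 18.9
eef_pos: [475.5, 11.3, 80.7]
ee_rot: [3.139, 0.001, 1.386]
contact_force: [-1.7, 1.3, 20.6]
finger_gap: 8.2
gripper_force: 58.1
[-0.02342526  0.51332837 -0.02854393]
```

```bash
python3 -m creep '[{"jaw":0,"slide":[0,0,-0.002],"yaw":0},{"jaw":0,"slide":[0,0,-0.003],"yaw":0},{"jaw":0,"slide":[0,0,-0.003],"yaw":0}]'; python3 -c "
from h import *
s=manip.read_state();print(s['moment'])"
```

```text
time_s: 19.2
eef_pos: [474.4, 11.2, 81.7]
ee_rot: [3.142, 0.001, 1.384]
contact_force: [1.4, 0.0, 8.8]
finger_gap: 8.7
gripper_force: 58.0
[-0.28131433 -0.45527759 -0.00831199]
```

```bash
python3 -m creep '[{"jaw":0,"slide":[0,0,-0.001],"yaw":0},{"jaw":0,"slide":[0,0,-0.0015],"yaw":0},{"jaw":0,"slide":[0,0,-0.0015],"yaw":0}]'
```

```text
time_s: 19.5
eef_pos: [474.1, 11.3, 82.3]
ee_rot: [-3.141, 0.001, 1.384]
contact_force: [2.8, -0.1, 1.2]
finger_gap: 8.6
gripper_force: 58.0
```

```bash
python3 -m creep '[{"jaw":0,"slide":[0,-0.0,-0.001],"yaw":0},{"jaw":0,"slide":[0,-0.0,-0.0015],"yaw":0},{"jaw":0,"slide":[0,-0.0,-0.0015],"yaw":0}]'
```

```text
time_s: 19.8
eef_pos: [473.9, 11.3, 83.8]
ee_rot: [-3.14, 0.001, 1.384]
contact_force: [3.5, -1.0, -1.2]
finger_gap: 8.5
gripper_force: 58.0
```

```bash
python3 -m creep '[{"jaw":0,"slide":[0,0.0008,0],"yaw":0},{"jaw":0,"slide":[0,0.001,-0.0005],"yaw":0},{"jaw":0,"slide":[0,0.001,-0.001],"yaw":0},{"jaw":0,"slide":[0,0.001,-0.001],"yaw":0}]'
```

```text
time_s: 20.2
eef_pos: [474.1, 11.1, 84.2]
ee_rot: [-3.139, 0.001, 1.383]
contact_force: [2.3, -0.3, -7.3]
finger_gap: 8.1
gripper_force: 57.9
```

```bash
python3 -m creep '[{"jaw":0,"slide":[0,0,0.001],"yaw":0},{"jaw":0,"slide":[0,0,0.0015],"yaw":0},{"jaw":0,"slide":[0,0,0.0015],"yaw":0}]' 20
python3 -m creep '[{"jaw":30,"slide":[0,0,0],"yaw":0},{"jaw":30,"slide":[0,0,0],"yaw":0},{"jaw":30,"slide":[0,0,0],"yaw":0},{"jaw":30,"slide":[0,0,0],"yaw":0},{"jaw":30,"slide":[0,0,0],"yaw":0}]'
python3 - <<'E'
from h import *
p=np.load("box.npy");c,q=np.cos(p[2]),np.sin(p[2])
for n in ("side","scene"):
    C,im=snap(n,n+"10.png");r=manip.trace(n,"shackle_bar")
    for x in r[:1]:
        ys,xs=np.nonzero(x["mask"]);print(n,round(x["score"],2),x["centre"],ys.min(),ys.max(),xs.min(),xs.max())
    for z in (62,91,97,103,110):
        W=[p[0],p[1],z];print(z,proj(C,W)[0].round(1))
E
```

```text
time_s: 20.5
eef_pos: [474.9, 11.1, 83.9]
ee_rot: [-3.141, 0.001, 1.384]
contact_force: [-2.0, -2.5, 1.5]
finger_gap: 9.2
gripper_force: 20.1
time_s: 21.0
eef_pos: [475.6, 11.6, 83.7]
ee_rot: [3.141, -0.0, 1.384]
contact_force: [-0.0, 0.0, 0.4]
finger_gap: 25.7
gripper_force: 0.0
side 0.5 [206.7, 288.6] 192 223 286 292
62 [290.1 211.6]
91 [289.4 201.2]
97 [289.3 199. ]
103 [289.1 196.8]
110 [288.9 194.2]
scene 0.73 [212.4, 298.7] 200 228 288 307
62 [296.5 222.8]
91 [296.4 210.3]
97 [296.4 207.6]
103 [296.4 205. ]
110 [296.4 201.8]
```

```bash
python3 -m creep '[{"jaw":40,"slide":[0,0,-0.02],"yaw":0},{"jaw":50,"slide":[0,0,-0.06],"yaw":0},{"jaw":60,"slide":[0,0,-0.10],"yaw":0},{"jaw":60,"slide":[0,0,-0.10],"yaw":0},{"jaw":60,"slide":[0,0,-0.10],"yaw":0}]'
python3 - <<'E'
from h import *
p=np.load("box.npy");c,q=np.cos(p[2]),np.sin(p[2])
for n in ("side","scene","wrist"):
    C,im=snap(n,n+"11.png");r=manip.trace(n,"shackle_bar")
    for x in r[:1]:
        ys,xs=np.nonzero(x["mask"]);print(n,round(x["score"],2),np.round(x["centre"],1),ys.min(),ys.max(),xs.min(),xs.max(),len(ys))
        np.save("sm_%s11.npy"%n,x["mask"]);np.savez("c_%s11.npz"%n,K=C[0],D=C[1],T=C[2])
    for z in (91,103,123):print(z,proj(C,[p[0],p[1],z])[0].round(1))
    r=manip.trace(n,"hasp")
    for x in r[:1]: print("hasp",round(x["score"],2),np.round(x["centre"],1),x["mask"].sum())
E
```

```text
time_s: 21.7
eef_pos: [475.6, 11.6, 184.4]
ee_rot: [3.14, -0.002, 1.384]
contact_force: [0.2, 0.2, -0.6]
finger_gap: 50.7
gripper_force: 0.0
side 0.39 [232.2 314. ] 181 268 276 363 4517
91 [289.4 201.2]
103 [289.1 196.8]
123 [288.6 189.2]
hasp 0.57 [186.7 326.8] 558
scene 0.78 [211.  297.5] 200 228 287 308 290
91 [296.4 210.3]
103 [296.4 205. ]
123 [296.3 195.9]
hasp 0.54 [229.1 304.6] 261
wrist 0.77 [208.1 326.9] 170 243 319 333 908
91 [326.1 209.5]
103 [326.1 214. ]
123 [326.1 222.5]
hasp 0.88 [229.2 315.9] 1334
```

```bash
cat > fit4.py <<'E'
from h import *
import sys
tag=sys.argv[1]
p=np.load("box.npy")
def w(P):
    c,s=np.cos(p[2]),np.sin(p[2]);return P@np.array([[c,s,0],[-s,c,0],[0,0,1]])+[p[0],p[1],0]
a=np.linspace(0,np.pi/2,8);r=14
def shk(zb,hx,hy,phi=0):
    path=[(0,63)]+[(r-r*np.cos(t),zb-r+r*np.sin(t)) for t in a]+[(44-r+r*np.sin(t),zb-r+r*np.cos(t)) for t in a]+[(44,max(66,zb-53))]
    d=[-np.sin(phi),-np.cos(phi)];return np.array([[hx+s*d[0],22+hy+s*d[1],h] for s,h in path])
for n in ("scene","wrist","side"):
    try:z=np.load("c_%s%s.npz"%(n,tag));M=np.load("sm_%s%s.npy"%(n,tag))
    except Exception: continue
    if M.sum()>2000: continue
    C=(z["K"],z["D"],z["T"]);best=[]
    for zb in np.arange(88,128,1.5):
        for hx in (-2,-1,0,1,2):
            for hy in (-2,0,2,4):
                P=w(shk(zb,hx,hy));uv=proj(C,P);D=(P@C[2][:3,:3].T+C[2][:3,3])[:,2];m=np.zeros((1600,2560),np.uint8)
                for i in range(len(P)-1):
                    cv2.line(m,*[tuple(int(x) for x in np.round(uv[j]*4+1.5)) for j in (i,i+1)],1,int(round(4*C[0][0,0]/D[i]*(12 if 1<=i<15 else 10))))
                m=cv2.resize(m*255,(640,400),interpolation=cv2.INTER_AREA)/255.;best.append((np.minimum(m,M).sum()/np.maximum(m,M).sum(),zb,hx,hy))
    best.sort(reverse=True);print(n,[tuple(np.round(b,3)) for b in best[:4]])
E
python3 fit4.py 11
```

```text
scene [(np.float64(0.87), np.float64(103.0), np.float64(2.0), np.float64(0.0)), (np.float64(0.867), np.float64(103.0), np.float64(1.0), np.float64(0.0)), (np.float64(0.865), np.float64(101.5), np.float64(2.0), np.float64(0.0)), (np.float64(0.86), np.float64(104.5), np.float64(0.0), np.float64(-2.0))]
wrist [(np.float64(0.825), np.float64(103.0), np.float64(0.0), np.float64(0.0)), (np.float64(0.824), np.float64(104.5), np.float64(0.0), np.float64(0.0)), (np.float64(0.822), np.float64(101.5), np.float64(0.0), np.float64(0.0)), (np.float64(0.817), np.float64(100.0), np.float64(0.0), np.float64(0.0))]
```

```bash
python3 -m creep '[{"jaw":60,"slide":[0,0,0],"yaw":0},{"jaw":60,"slide":[0,0,0],"yaw":0},{"jaw":60,"slide":[0,0,0],"yaw":0},{"jaw":60,"slide":[0,0,0],"yaw":0},{"jaw":60,"slide":[0,0,0],"yaw":0},{"jaw":60,"slide":[0,0,0],"yaw":0},{"jaw":60,"slide":[0,0,0],"yaw":0},{"jaw":60,"slide":[0,0,0],"yaw":0}]'
python3 - <<'E'
from h import *
for n in ("scene","wrist"):
    C,im=snap(n);r=manip.trace(n,"shackle_bar")
    if r: np.save("sm_%s12.npy"%n,r[0]["mask"]);np.savez("c_%s12.npz"%n,K=C[0],D=C[1],T=C[2])
    a=cv2.imread("pics/%s11.png"%n)[...,::-1].astype(int);d=np.abs(im.astype(int)-a).max(2);print(n,"changed px",(d>60).sum())
z=np.load("w2.npz");p=np.load("box.npy")
# strap check: hasp mask vs flat plate in wrist view
r=manip.trace("wrist","hasp")
c,s=np.cos(p[2]),np.sin(p[2])
for th in (0,.1,.2,.4):
    P=np.array([(22-np.cos(th)*x,-24.5+y,64+np.sin(th)*x) for x,y in [(0,-18),(46,-18),(46,18),(0,18)]])@np.array([[c,s,0],[-s,c,0],[0,0,1]])+[p[0],p[1],0]
    m=np.zeros((400,640),np.uint8);cv2.fillPoly(m,[np.int32(proj(C,P).round())],1);M=r[0]["mask"];print(th,((m>0)&M).sum()/((m>0)|M).sum())
E
python3 fit4.py 12
```

```text
time_s: 22.95
eef_pos: [475.4, 11.4, 183.7]
ee_rot: [3.142, 0.0, 1.384]
contact_force: [-0.5, -0.4, -0.8]
finger_gap: 52.4
gripper_force: 0.0
scene changed px 664
wrist changed px 2552
0 0.6424446583253128
0.1 0.628827131417805
0.2 0.5848007414272475
0.4 0.5112208258527827
scene [(np.float64(0.542), np.float64(101.5), np.float64(2.0), np.float64(2.0)), (np.float64(0.532), np.float64(101.5), np.float64(2.0), np.float64(4.0)), (np.float64(0.532), np.float64(103.0), np.float64(2.0), np.float64(2.0)), (np.float64(0.527), np.float64(103.0), np.float64(1.0), np.float64(2.0))]
wrist [(np.float64(0.829), np.float64(104.5), np.float64(0.0), np.float64(0.0)), (np.float64(0.825), np.float64(103.0), np.float64(0.0), np.float64(0.0)), (np.float64(0.822), np.float64(101.5), np.float64(0.0), np.float64(0.0)), (np.float64(0.818), np.float64(106.0), np.float64(0.0), np.float64(0.0))]
```

```bash
python3 -c "
from workcell import manip
print(manip.sign_off())"
```

```text
the job is handed in; nothing more can be done
None
```

The strap is flat and the shackle is down in the lock, and I handed the job in at about 23 s. I never saw the force drop at the click itself. I judge it locked because the push climbed steeply as at the hard stop (20.6 N, the highest I read), the shackle held against a 7 N upward pull, and it was still down over a second after release.

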